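# Fetch the carton from under the wire riser with the reacher

### The job

A carton has slid under the low wire riser. Take the reacher by its grip and trigger, squeeze the trigger to close its jaws on the carton under there, bring it out and lower it (do not drop it) flat onto a free part of the floor of the cardboard tray, then lay the reacher down flat on the bench. Touch the carton with the reacher only, and leave the jar, the tin, the two cartons in the tray and the other things on the bench where they are.

Things in the scene. Friction and masses are not known exactly. Their poses are not given: they have to be found in the camera images.
- reacher: Hand reacher (pick-up tool) lying on its side on the bench, 320 mm long, 34 mm thick, 250 g. Origin: underside, on the shaft's line, at the pistol grip. x along the shaft to the jaws, z up. Grip: x -14 to 14 mm, y -125 to 13 mm, flat back. Housing x to 72 mm, y +-16. Shaft 16 mm round, 17 mm up. Jaw head x 199 to 233 mm, 42 mm wide. Balances at about x 65, y -35 mm.
- trigger (a joint): Hinged spring trigger (28 mm high, swings level): 0 rad let go, 0.27 fully squeezed. At reacher_grip, grip and trigger together measure 61 mm let go, 58.5 mm at 0.04 rad, 51 mm at 0.17 (jaws closed on a carton), 45 mm at 0.27. It needs 9 N to start, 12 N at 0.17; 25 N there clamps the carton firmly. Held at 58.5 mm the tool can be carried with the jaws still open. Let go, it springs back.
- reacher_grip (a point): Where to take the reacher: half-way up, 50 mm off the shaft line (reacher frame x 12, y -50, z 17 mm), one finger behind the flat back of the grip, one in front of the trigger's round swell, closing along the reacher's x. Let go, the back is 26 mm behind this point and the trigger's front 35 mm ahead. Held so, the reacher stays square to flat fingers; further from the shaft it rolls over.
- reacher_jaws (a point): Point midway between the two jaw pads, 17 mm above the underside, on the shaft line, 287 mm ahead of the reacher's origin. Pads 32 mm long (x), 24 mm high. Jaws move level, both alike: let go 66 mm (rear of pads) to 88 mm (tips) apart and 105 mm over all; 10 mm less at trigger 0.04; parallel at 34 mm. Tips 16 mm ahead of this point, head's front 54 mm behind.
- carton_center (a point): Centre of the carton that slid under the riser: plain cardboard box lying flat, 92 x 34 x 30 mm (x, y, z of this frame), about 45 g. It is the only box under the riser, in any of three places among the jar and the tin.
- carton: The same carton; origin at the centre of its underside.
- riser: Fixed low wire shelf at the left of the bench, deck 460 x 360 mm, underside 66 mm up, top 76, open all round but for a 12 mm leg at each corner; a clear tote and flat boxes stand on its rear half. Origin: bench level, middle of the deck's front edge. x along that edge, y inwards under the deck, z up. The lost things lie 75 to 110 mm in.
- tray: Fixed shallow open cardboard tray, 160 (x) x 260 (y) x 20 mm high, walls and floor 4 mm thick. Origin: centre of its underside. Two cartons like the lost one lie side by side along x in its -y half, taking up y below -45 mm; the rest of its floor (y -45 to 126 mm) is free.
- jar: Amber jar with black lid standing under the riser, 54 mm across, 52 mm high; origin: centre of its underside.
- tin: Round flat metal tin under the riser, 64 mm across, 26 mm high; origin: centre of its underside.
- stock_a: Carton lying in the tray next to its -y end wall, 92 x 34 x 30 mm; origin: centre of its underside.
- stock_b: Carton lying in the tray beside stock_a, towards the free part, 92 x 34 x 30 mm; origin: centre of its underside.
- tape_roll: Roll of packing tape lying flat, 88 mm across, 48 mm high, at the back; origin: centre of its underside.
- pump_bottle: White bottle standing at the back, 54 mm across, 150 mm high; origin: centre of its underside.
- balm_stick: White balm stick with black cap standing right of the middle, 34 mm across, 72 mm high; origin: centre of its underside.
- label_block: Block of paper labels lying on the right, 85 x 60 x 22 mm; origin: centre of its underside.
Things that resemble listed ones, but are neither listed nor needed, are in the scene too. What is shaped like the carton but red is not meant.

How it is judged:
On the way:
1. the reacher's trigger is squeezed and its jaws grip the carton while it is still under the riser (value of joint trigger above 0.08 rad and contact force between reacher and carton above 0.8 N and y of carton_center in the frame of riser above 0.03 m), for 0.2 s.
At the end, for the whole second after the job is handed in: The carton lies still and flat on the tray's floor (centre inside the tray, 12 to 25 mm above its underside), free of the reacher; the reacher lies still and flat on the bench (origin within 6 mm of it, tilt under 0.06 rad), trigger let go (below 0.03 rad) (x of carton_center in the frame of tray between -0.08 and 0.08 m and y of carton_center in the frame of tray between -0.13 and 0.13 m and z of carton_center in the frame of tray between 0.012 and 0.025 m and linear speed of each of carton, reacher below 0.02 m/s and contact force between reacher and carton below 0.05 N and height (world z) of reacher between -0.005 and 0.006 m and angle between reacher's own z axis and vertical below 0.06 rad and value of joint trigger below 0.03 rad); the robot touches nothing.
It fails at once if the gripper or arm touches the carton (contact force between any of the fingers, the arm and carton above 0.3 N).
It fails at once if the carton is dropped (falls free faster than 0.8 m/s, as from over 30 mm) (linear speed of carton above 0.8 m/s and contact force between reacher and carton below 0.05 N).
It fails at once if the jar or the tin is moved more than 25 mm (distance of any of jar, tin from where it was at the start of the episode above 0.025 m).
It fails at once if a carton in the tray is moved more than 25 mm (distance of any of stock_a, stock_b from where it was at the start of the episode above 0.025 m).
It fails at once if another thing on the bench is moved more than 25 mm (distance of any of tape_roll, pump_bottle, balm_stick, label_block from where it was at the start of the episode above 0.025 m).
It also fails if it takes over 54 s, if anything falls off the work surface, if the arm or the gripper's body presses on something with over 40 N, if the wrist force passes 120 N, or if a joint passes its speed limit or range.

### The arm

A 6-joint arm with a two-finger parallel gripper is mounted at the origin on the work surface. World frame = base frame: x ahead of the robot, y to its left, z up, the work surface at z = 0. Lengths are in m, angles in rad, forces in N, time in s.
With the tool pointing down it reaches from about 0.325 to 0.775 m from the base axis. Payload 9.3 kg.
Tool frame: the origin (TCP) lies midway between the tips of the shut fingers; the grasp point (between the pads) lies 19 mm behind it; z points along the fingers, y is the line along which they close (so a half turn about z gives the same grasp; the last joint's range is limited). The gripper opens to 85 mm and grips with 20 to 120 N. Pads are 22 mm wide; open, the fingers measure 114 mm over their backs; the gripper's body (76 mm by 85 mm) begins 54 mm behind the grasp point. The pads swing forward as they close: fully open they stand 13 mm farther back than shut.
Start: joints at [1.046, 0.259, 0.021, 1.334, 0, 1.418], TCP at [0.2, 0.512, 0.2] pointing down, gripper open.
Joint ranges: [-3.04, 3.04], [-0.91, 1.82], [-1.04, 1.36], [-1.92, 1.95], [-1.52, 1.45], [-3.14, 3.14]. Speed limits (rad/s): [2.22, 2.22, 2.79, 3.14, 3.14, 3.14].

### API

Orientations are given as [roll, pitch, yaw] about the fixed x, y, z axes, in that order (R = Rz(yaw) Ry(pitch) Rx(roll)).
In Python, from rig import ctrl gives the robot as it stands. The module is installed in compiled form; this text tells all that it offers. Calls block until the motion is done:
- ctrl.move_pose(position, orientation): joint-space move of the TCP to a pose.
- ctrl.line_to(position, attitude=None, v=0.15, guard=None): straight line of the TCP; attitude=None keeps the orientation; v is the mean speed in m/s. With guard (N) it stops when the force on the tool has changed by that much, and returns True; else False.
- ctrl.move_joints(angles): joint-space move.
- ctrl.grip(opening, newtons=None): opening from 0.0 (shut) to 1.0 (fully open); newtons is the grip in N (None keeps the last); returns when the fingers have stopped.
- ctrl.wait(seconds).
- ctrl.ik(position, orientation): joint angles nearest the present ones, or None.
- ctrl.grab_frame(name): name is "scene" or "top"; returns a dict with "image" (384x512x3 uint8, red, green, blue), "fx", "fy", "cx", "cy" (pixels), "view" (4x4, takes a point from world to camera coordinates). Camera axes: x right, y up, looking along -z (the intrinsics and any distortion apply to the point x, -y, -z); pixel columns grow to the right and rows downward; lengths in m; the calibration is good to about 2 mm. A picture is of the moment at which its call begins. There is no depth.
A pose or a line that the arm cannot do raises ctrl.Unreachable and nothing moves.
- ctrl.job_done(): hands the job in; it is judged then, once.
Readings, each from a call of its own:
- ctrl.current_time(): time.
- ctrl.current_joints(): joint angles.
- ctrl.current_qd(): joint speeds.
- ctrl.current_joint_efforts(): joint torques, N m.
- ctrl.current_tool_pos(): TCP position.
- ctrl.current_eef_rot(): TCP orientation.
- ctrl.current_ft_force(): force on the tool from outside, world axes, zero at the start.
- ctrl.current_moment(): the same for the moment, N m.
- ctrl.current_finger_gap(): opening from 0.0 (shut) to 1.0 (fully open).
- ctrl.current_grip_force(): force on a finger pad.
Only numpy, scipy, OpenCV 4.12 (cv2) and the standard library are available. Lean on these libraries where they do the work, as an engineer would, in place of code of your own. Each camera call takes 0.05 s, during which the arm holds its last target. There are 200 camera calls.

## Working session

There is one attempt and no reset: what is moved stays moved. The work goes in short steps, each a Python script; the robot and the scene stay as the last script left them, time stands still between calls to the robot, and variables do not carry over. Pictures are saved under pics/ and viewed, at most 10 in all, crops included, and the job is handed in when it is done.

```bash
mkdir -p pics; cat > h.py <<'E'
import numpy as np, cv2
from rig import ctrl
def snap(n,path):
    f=ctrl.grab_frame(n); cv2.imwrite(path,f["image"][:,:,::-1]); np.savez(path+".npz",**{k:v for k,v in f.items() if k!="image"})
    return f
def ray(f,u,v,z):
    V=np.array(f["view"]);R=V[:3,:3];t=V[:3,3];c=-R.T@t
    d=R.T@np.array([(u-f["cx"])/f["fx"],-(v-f["cy"])/f["fy"],-1])
    return c+d*(z-c[2])/d[2]
def proj(f,p):
    V=np.array(f["view"]);q=V[:3,:3]@np.array(p)+V[:3,3]
    return f["cx"]+f["fx"]*q[0]/-q[2], f["cy"]-f["fy"]*q[1]/-q[2]
E
python3 - <<'E'
from h import *
for n in("scene","top"):
    f=snap(n,f"pics/{n}0.png"); print({k:(v if k!="view" else np.round(v,3).tolist()) for k,v in f.items() if k!="image"})
    im=cv2.imread(f"pics/{n}0.png"); cv2.imwrite(f"pics/{n}0b.png",cv2.resize(im,(800,600),interpolation=cv2.INTER_CUBIC))
E
```

```text
{'fx': 456.52571224484007, 'fy': 456.52571224484007, 'cx': 258.1230151515538, 'cy': 191.87002285033068, 'view': [[0.026, 1.0, 0.003, 0.032], [-0.636, 0.014, 0.772, 0.342], [0.771, -0.021, 0.636, -1.726], [0.0, 0.0, 0.0, 1.0]]}
{'fx': 406.3845556655764, 'fy': 406.3845556655764, 'cx': 257.4068058284182, 'cy': 194.55625263416812, 'view': [[0.012, -1.0, 0.014, -0.048], [0.997, 0.013, 0.077, -0.539], [-0.077, 0.013, 0.997, -0.983], [0.0, 0.0, 0.0, 1.0]]}
```

View pics/scene0b.png

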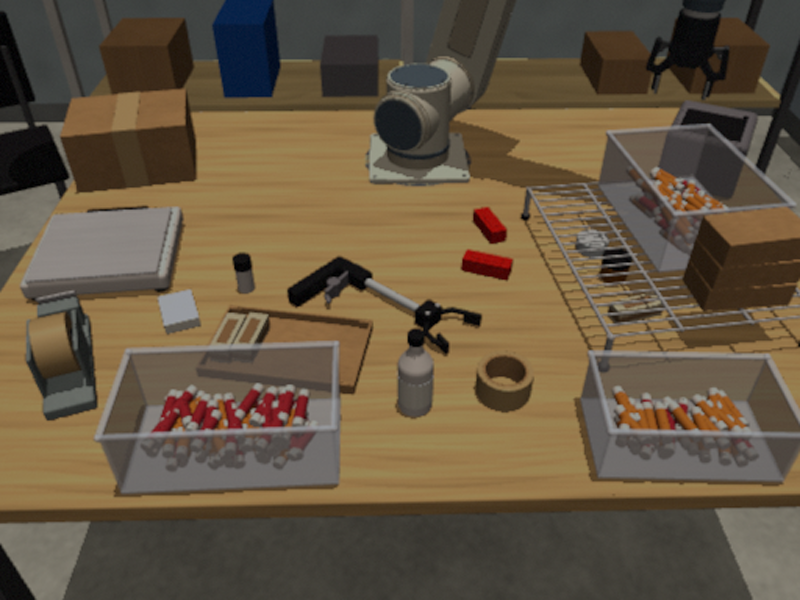

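View pics/top0b.png

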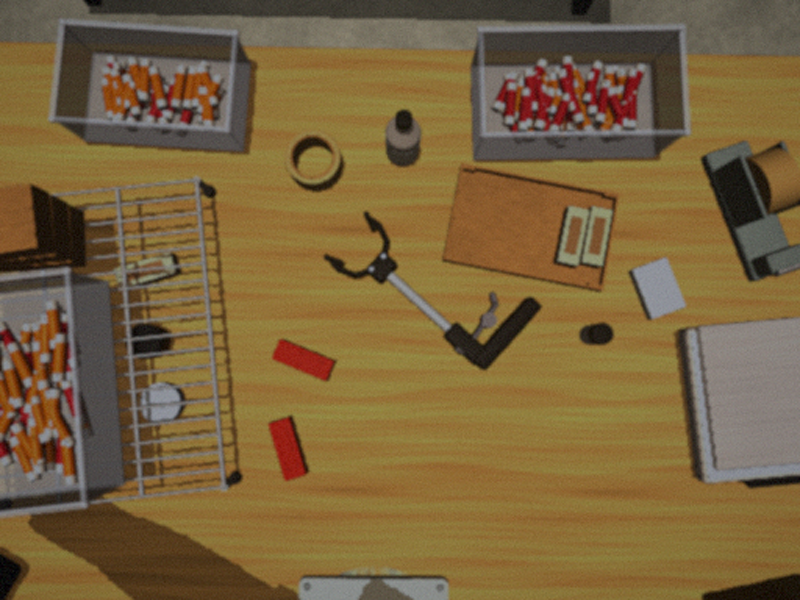

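Overview: the top view (800-px scale) shows the reacher at (330–540, 215–365), with its jaws to the upper left, and the tray at (530,228). Under the riser are three candidates: (150,270) box-shaped and pale, (150,338) dark jar, (160,402) round metallic tin. The red boxes at (303,360) and (288,448) are decoys out in the open. The pale box at (150,270) fits the description, and I'll confirm it in crops.

```bash
python3 - <<'E'
import cv2
t=cv2.imread("pics/top0.png");s=cv2.imread("pics/scene0.png")
def c(im,x,y,w,h,n):
    o=cv2.resize(im[y:y+h,x:x+w],(800,600),interpolation=cv2.INTER_CUBIC); cv2.imwrite(n,cv2.convertScaleAbs(o,alpha=1.4,beta=15))
c(t,200,100,200,150,"pics/c1.png"); c(t,40,100,200,150,"pics/c2.png"); c(s,340,130,120,90,"pics/c3.png")
E
```

```text
(no output)
```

View pics/c1.png

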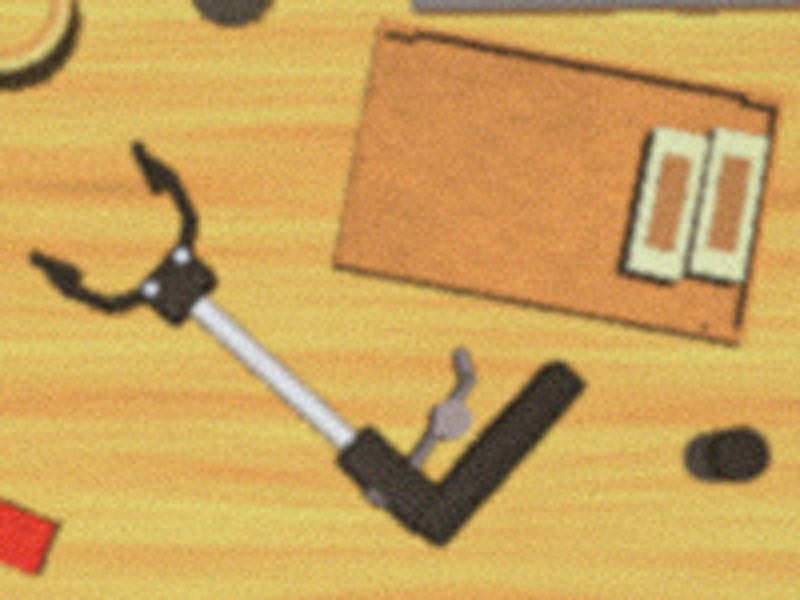

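View pics/c2.png

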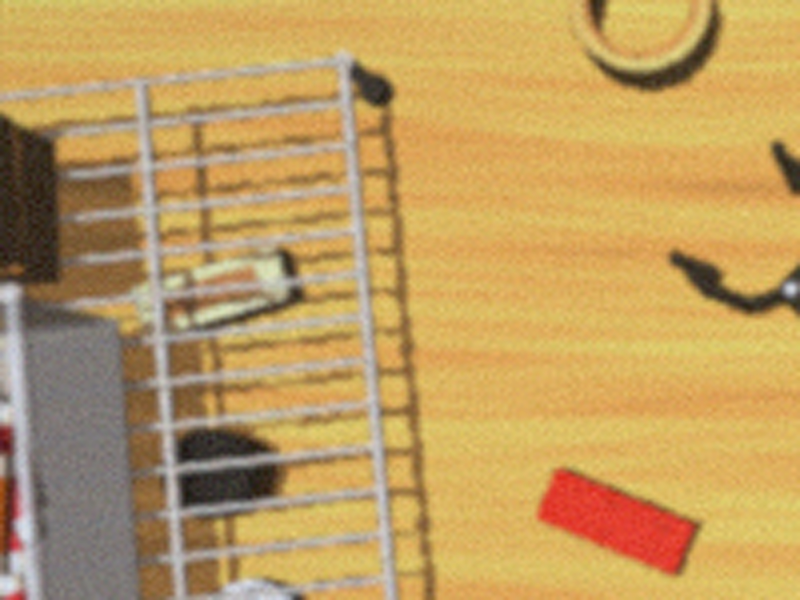

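View pics/c3.png

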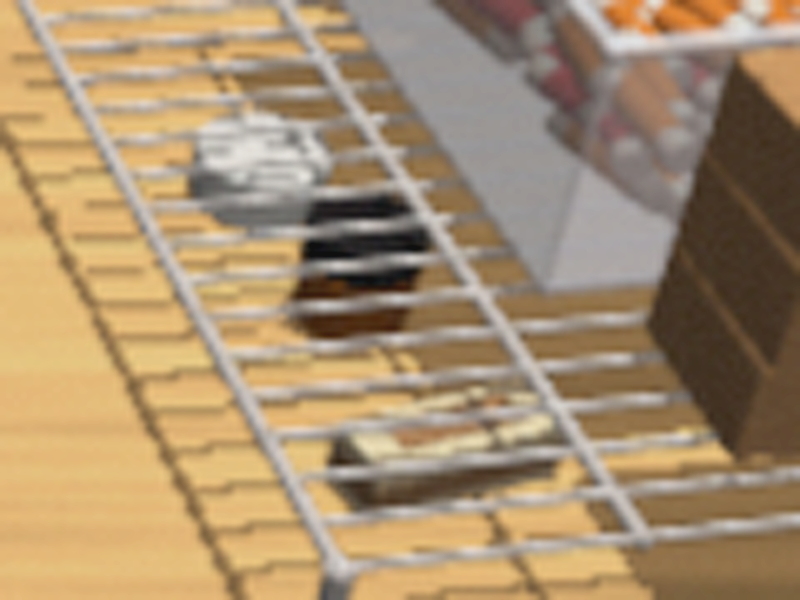

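Confirmed in the crops: the pale carton lies at c2 (215,290), clear of the jar (225,470) and of the tin (260,590). Now the numbers.

```bash
python3 - <<'E'
from h import *
T=dict(np.load("pics/top0.png.npz"));S=dict(np.load("pics/scene0.png.npz"))
c1=lambda u,v,z:ray(T,200+(u-1.5)/4,100+(v-1.5)/4,z)[:2]
c2=lambda u,v,z:ray(T,40+(u-1.5)/4,100+(v-1.5)/4,z)[:2]
c3=lambda u,v,z:ray(S,340+(u-3)*.15,130+(v-3)*.15,z)[:2]
P=lambda n,a:print(n,np.round(a,4))
# reacher: fit 2D rigid transform
mod=[(-14,13),(-14,-125),(199,0),(72,0),(303,0),(216,0)]
img=[c1(440,545,.034),c1(585,385,.034),c1(205,311,.017),c1(345,438,.017),c1(86,202,.017),c1(181,287,.03)]
m=np.array(mod)/1000;q=np.array(img)
mc,qc=m.mean(0),q.mean(0);H=(m-mc).T@(q-qc);th=np.arctan2(H[0,1]-H[1,0],H[0,0]+H[1,1])
R=np.array([[np.cos(th),-np.sin(th)],[np.sin(th),np.cos(th)]]);o=qc-R@mc
P("reacher",[*o,th]);P("res",(q-(m@R.T+o))@R*1000); P("swell",(c1(450,418,.03)-o)@R)
tr=np.array([c1(380,22,.02),c1(777,103,.02),c1(738,343,.02),c1(335,265,.02)])
P("tray",tr);P("c",tr.mean(0));P("sides",np.linalg.norm(tr-np.roll(tr,-1,0),axis=1));d=tr[0]-tr[1]+tr[3]-tr[2];P("tray ydir ang",np.arctan2(d[1],d[0]))
P("stock",[c1(653,130,.034),c1(628,275,.034)])
k=[c2(278,250,.03),c2(292,290,.03),c2(150,328,.03),c2(138,290,.03)]
P("carton top",k);P("cen",np.mean(k,0));
P("carton scene",[c3(335,445,.03),c3(380,470,.03),c3(558,445,.03),c3(510,388,.03)])
P("scene bottom near",[c3(340,485,0),c3(375,508,0)])
P("riser",[c2(347,60,.076),c2(390,598,.076),ray(T,230/1.5625,487/1.5625,.076)[:2]])
P("leg feet",[c2(383,97,0),ray(T,236/1.5625,480/1.5625,0)[:2]])
P("jar",c2(225,470,.05));P("bottle",ray(T,403/1.5625,140/1.5625,0.0));P("balm",c1(740,455,.072))
P("tape",ray(T,315/1.5625,160/1.5625,.048));P("reds",[ray(T,303/1.5625,360/1.5625,.02)[:2],ray(T,288/1.5625,448/1.5625,.02)[:2]])
E
```

```text
reacher [ 0.4535 -0.1698  0.8466]
res [[ 5.442  -1.9681]
 [ 4.2424  3.614 ]
 [-4.8157 -0.3154]
 [ 4.8464 -0.0326]
 [-7.7247 -1.0467]
 [-1.9904 -0.2511]]
swell [ 0.0378 -0.0513]
tray [[ 0.7667 -0.1323]
 [ 0.7187 -0.3829]
 [ 0.5665 -0.3563]
 [ 0.612  -0.105 ]]
c [ 0.666  -0.2442]
sides [0.2551 0.1545 0.2554 0.1572]
tray ydir ang 1.3866
stock [[ 0.6969 -0.3005]
 [ 0.6062 -0.2843]]
carton top [[0.6138 0.3234]
 [0.5892 0.3139]
 [0.5647 0.3992]
 [0.5879 0.4076]]
cen [0.5889 0.361 ]
carton scene [[0.6002 0.3135]
 [0.6163 0.3279]
 [0.6023 0.4053]
 [0.5648 0.3965]]
scene bottom near [[0.5909 0.3236]
 [0.6057 0.3345]]
riser [[0.7205 0.2711]
 [0.4056 0.2349]
 [0.2645 0.2072]]
leg feet [[0.7176 0.2715]
 [0.2596 0.217 ]]
jar [0.4784 0.3424]
bottle [ 0.8121 -0.0396  0.    ]
balm [ 0.495  -0.3397]
tape [0.7614 0.0981 0.048 ]
reds [[0.4494 0.1134]
 [0.313  0.1334]]
```

```bash
cat >> h.py <<'E'
W=0.0585
def tcp_from_origin(o,h,w=None):   # reacher origin xy, heading -> tcp xy; back of grip (x=-14mm) sits at tcp-w/2
    w=W if w is None else w
    return np.array(o)+np.array([[np.cos(h),-np.sin(h)],[np.sin(h),np.cos(h)]])@[w/2-.014,-.05]
def tcp_from_jaw(j,h,w=None):
    return tcp_from_origin(np.array(j)-.287*np.array([np.cos(h),np.sin(h)]),h,w)
SG=-1
def ori(h): return [np.pi,0,(h+SG*np.pi/2+np.pi)%(2*np.pi)-np.pi]
E
python3 - <<'E'
import h; from h import *
H1=1.52;HP=-1.45
u=lambda a:np.array([np.cos(a),np.sin(a)])
C=np.array([.591,.362]); J=C-.010*u(1.86); D=tcp_from_jaw(J,H1); 
tr=np.array([.666,-.2442]);ty=u(1.3866)
JP=tr+.010*ty-.010*u(HP); P=tcp_from_jaw(JP,HP,.051)
G=tcp_from_origin([.4535,-.1698],.8466,.061)
print("G",G,"D",D,"P",P)
for s in(-1,1):
    h.SG=s
    for n,p,a in[("grasp",[*G,.1],.8466),("pre",[*(D-.2*u(H1)),.1],H1),("in",[*D,.01],H1),("t1",[.5,-.05,.24],.75),("t2",[.5,0,.24],0),("t3",[.5,0,.24],-.75),("place",[*P,.01],HP),("over",[*P,.15],HP)]:
        q=ctrl.ik(p,ori(a)); print(s,n,None if q is None else np.round(q,2))
E
```

```text
G [ 0.50188341 -0.19056765] D [0.62998943 0.07847708] P [0.58379237 0.04302526]
-1 grasp [-0.52  0.29 -0.2   1.08  0.   -2.94]
-1 pre [-0.33  0.44  0.04  1.17  0.    2.87]
-1 in [-0.01  0.51 -0.09  0.97  0.   -3.1 ]
-1 t1 [-0.27  0.17  0.    1.41  0.   -2.59]
-1 t2 [-0.17  0.16 -0.    1.41  0.   -1.74]
-1 t3 [-0.17  0.16 -0.    1.41  0.   -0.99]
-1 place [-0.07  0.43 -0.22  0.91  0.   -0.19]
-1 over [-0.07  0.34  0.01  1.24  0.   -0.19]
1 grasp [-0.52  0.29 -0.2   1.08  0.    0.2 ]
1 pre [-0.33  0.44  0.04  1.17  0.   -0.28]
1 in [-0.01  0.51 -0.09  0.97  0.    0.04]
1 t1 [-0.27  0.17  0.    1.41  0.    0.55]
1 t2 [-0.17  0.16 -0.    1.41  0.    1.4 ]
1 t3 [-0.17  0.16 -0.    1.41  0.    2.15]
1 place [-0.07  0.43 -0.22  0.91  0.    2.95]
1 over [-0.07  0.34  0.01  1.24  0.    2.95]
```

```bash
sed -i 's/^SG=-1/SG=1/' h.py; python3 - <<'E'
from h import *
a=.8466; G=tcp_from_origin([.4535,-.1698],a,.061)
ctrl.grip(1.0,40)
ctrl.move_pose([*G,.14],ori(a)); ctrl.line_to([*G,.03],v=.15); print("guard",ctrl.line_to([*G,0.0],v=.05,guard=8), ctrl.current_tool_pos())
for g in(.75,.72,.688): ctrl.grip(g,40); print(g,ctrl.current_finger_gap(),ctrl.current_grip_force())
print(ctrl.current_time(),ctrl.current_ft_force())
for n in ("top","scene"): snap(n,f"pics/{n}1.png")
im=cv2.imread("pics/top1.png")[120:270,220:370]; im2=cv2.imread("pics/scene1.png")[120:240,160:320]
cv2.imwrite("pics/p1.png",np.hstack([cv2.resize(im,(400,400)),cv2.resize(im2,(400,400))]))
E
```

```text
guard False [ 5.01943267e-01 -1.90604187e-01 -1.28369838e-05]
0.75 0.7522339781414333 0.0
0.72 0.720196030504945 0.0
0.688 0.6874895433167613 0.0
5.4417 [-0.30348033  0.58816776  0.2251095 ]
```

View pics/p1.png

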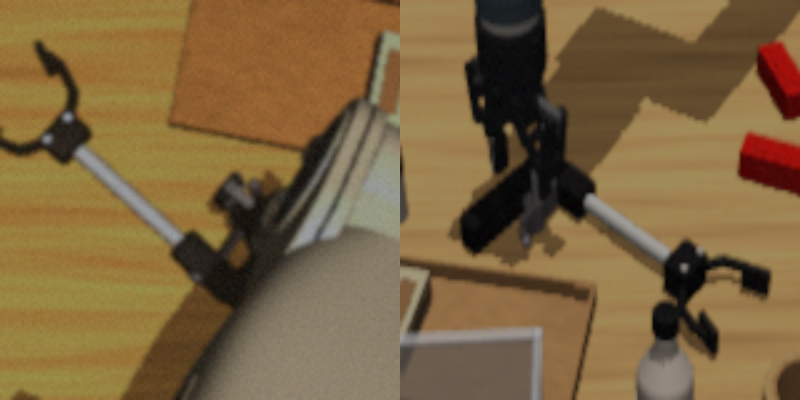

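The fingers straddle the grip and trigger as intended (left half of the crop, about (240,200)), but nothing is clamped yet. I'll close in small steps until the force rises.

```bash
python3 - <<'E'
from h import *
g=.688
while g>.5:
    g-=.012; ctrl.grip(g,40); f=ctrl.current_grip_force(); print(round(g,3),round(ctrl.current_finger_gap(),3),round(f,1))
    if f>8: break
print(ctrl.current_time(),ctrl.current_ft_force())
E
```

```text
0.676 0.673 0.0
0.664 0.664 0.0
0.652 0.652 0.0
0.64 0.641 0.0
0.628 0.626 0.0
0.616 0.615 0.0
0.604 0.602 0.0
0.592 0.592 0.0
0.58 0.576 0.0
0.568 0.566 0.0
0.556 0.55 0.0
0.544 0.542 0.4
0.532 0.535 1.8
0.52 0.518 2.6
0.508 0.505 3.4
0.496 0.497 4.0
9.0083 [-4.96246336 -3.20446135  7.54541417]
```

```bash
python3 - <<'E'
from h import *
t=snap("top","pics/top2.png"); s=snap("scene","pics/scene2.png")
print(ctrl.current_joint_efforts(),ctrl.current_moment(),ctrl.current_finger_gap(),ctrl.current_grip_force(),ctrl.current_ft_force(),ctrl.current_tool_pos())
im=cv2.imread("pics/top2.png")[145:235,260:350]; im2=cv2.imread("pics/scene2.png")[135:215,180:260]
k=lambda i:cv2.convertScaleAbs(cv2.resize(i,(400,400),interpolation=cv2.INTER_CUBIC),alpha=1.8,beta=30)
cv2.imwrite("pics/p2.png",np.hstack([k(im),k(im2)]))
E
```

```text
[ 2.90156074e+00 -5.38026237e+01  2.67741716e+01 -9.95798260e-01
  1.88112125e+00 -2.53478775e-02] [-0.91855037  1.13802407 -0.09431141] 0.4950459054674791 3.9872185414424166 [-4.86944527 -3.52587788  8.17742721] [ 0.50160054 -0.19141463  0.0005528 ]
```

View pics/p2.png

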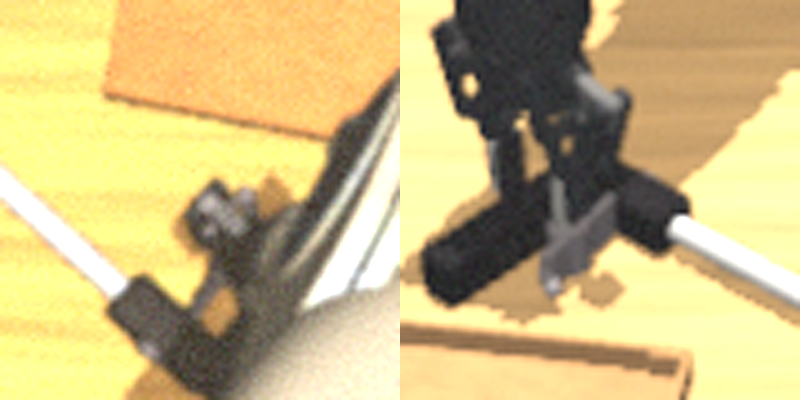

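```bash
python3 - <<'E'
from h import *
T=dict(np.load("pics/top2.png.npz"));S=dict(np.load("pics/scene2.png.npz"))
a=.8466;R=np.array([[np.cos(a),-np.sin(a)],[np.sin(a),np.cos(a)]]);o=np.array([.4535,-.1698])
def show(n,x,y,z):
    p=[*(o+R@[x,y]),z]; u,v=proj(S,p);tu,tv=proj(T,p)
    print(n,"scene crop",round(400+(u-180)*5),round((v-135)*5)," top crop",round((tu-260)*4.444),round((tv-145)*4.444))
show("housing front",.072,0,.034);show("housing front r",.072,-.016,.017);show("grip end back top",-.014,-.125,.034);show("grip end bot front",.014,-.125,0)
show("swell",.038,-.05,.031);show("swell bot",.038,-.05,.003)
show("head",.216,0,.03)
for w in(.085,.061,.0425):
    for z in(.0,.02,.06):
        show(f"front pad w{w} z{z}",.0165+w/2,-.05,z)
        show(f"back pad w{w} z{z}",.0165-w/2,-.05,z)
E
```

```text
housing front scene crop 668 201  top crop 124 290
housing front r scene crop 650 238  top crop 141 270
grip end back top scene crop 405 244  top crop 392 226
grip end bot front scene crop 445 311  top crop 341 198
swell scene crop 565 223  top crop 230 264
swell bot scene crop 568 261  top crop 223 267
head scene crop 863 311  top crop -70 115
front pad w0.085 z0.0 scene crop 594 280  top crop 195 242
back pad w0.085 z0.0 scene crop 491 221  top crop 307 343
front pad w0.085 z0.02 scene crop 592 253  top crop 199 240
back pad w0.085 z0.02 scene crop 488 194  top crop 313 343
front pad w0.085 z0.06 scene crop 588 197  top crop 209 235
back pad w0.085 z0.06 scene crop 482 139  top crop 328 342
front pad w0.061 z0.0 scene crop 579 271  top crop 210 256
back pad w0.061 z0.0 scene crop 505 229  top crop 291 329
front pad w0.061 z0.02 scene crop 577 244  top crop 215 254
back pad w0.061 z0.02 scene crop 502 202  top crop 297 328
front pad w0.061 z0.06 scene crop 573 188  top crop 226 250
back pad w0.061 z0.06 scene crop 497 147  top crop 311 327
front pad w0.0425 z0.0 scene crop 568 265  top crop 222 267
back pad w0.0425 z0.0 scene crop 516 235  top crop 278 318
front pad w0.0425 z0.02 scene crop 565 238  top crop 228 265
back pad w0.0425 z0.02 scene crop 513 208  top crop 285 317
front pad w0.0425 z0.06 scene crop 561 182  top crop 239 262
back pad w0.0425 z0.06 scene crop 508 153  top crop 298 315
```

```bash
python3 - <<'E'
import cv2,numpy as np
k=lambda i,w=400,h=300:cv2.convertScaleAbs(cv2.resize(i,(w,h),interpolation=cv2.INTER_CUBIC),alpha=2,beta=30)
g=lambda n,x,y,w,h:k(cv2.imread(f"pics/{n}.png")[y:y+h,x:x+w])
a=np.vstack([np.hstack([g("top0",200,125,80,60),g("top2",200,125,80,60)]),np.hstack([g("scene1",185,140,60,60*3//4),g("scene2",185,140,60,45)])])
cv2.imwrite("pics/p3.png",a)
E
```

```text
(no output)
```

View pics/p3.png

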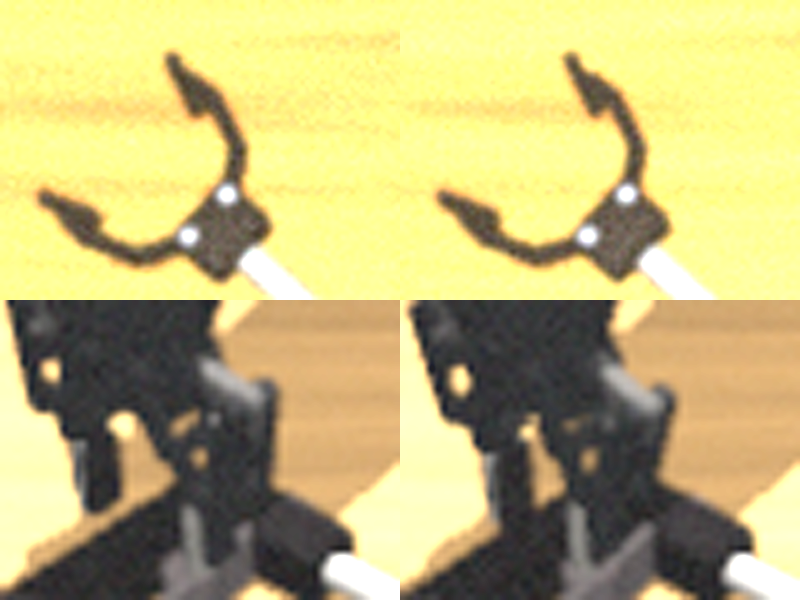

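```bash
python3 - <<'E'
from h import *
print(ctrl.current_eef_rot(),ori(.8466),ctrl.current_tool_pos())
ctrl.grip(1.0,40); print(ctrl.current_ft_force(),ctrl.current_finger_gap())
p=np.array(ctrl.current_tool_pos()); 
print(ctrl.line_to([p[0],p[1],-.010],v=.05,guard=6),ctrl.current_tool_pos(),ctrl.current_ft_force(),ctrl.current_time())
E
```

```text
[-3.13996499e+00  9.88479280e-04  2.41682575e+00] [3.141592653589793, 0, 2.417396326794897] [ 0.50160054 -0.19141463  0.0005528 ]
[ 0.16976378 -0.56489234  0.18087801] 0.997860852274084
False [ 0.50157654 -0.19026299 -0.01054859] [-0.07911126  0.12086023 -0.1826565 ] 9.9583
```

```bash
python3 - <<'E'
from h import *
p=np.array(ctrl.current_tool_pos())
print(ctrl.line_to([p[0],p[1],-.035],v=.04,guard=5),ctrl.current_tool_pos(),ctrl.current_ft_force(),ctrl.current_time())
snap("scene","pics/scene3.png");snap("top","pics/top3.png")
g=lambda n,x,y,w,h:cv2.convertScaleAbs(cv2.resize(cv2.imread(f"pics/{n}.png")[y:y+h,x:x+w],(400,600),interpolation=cv2.INTER_CUBIC),alpha=2,beta=20)
cv2.imwrite("pics/p4.png",np.hstack([g("scene3",185,115,54,81),g("top3",275,140,60,90)]))
E
```

```text
False [ 0.50164028 -0.19029361 -0.03496846] [ 0.05093515  0.14996779 -0.15349683] 10.7333
```

View pics/p4.png

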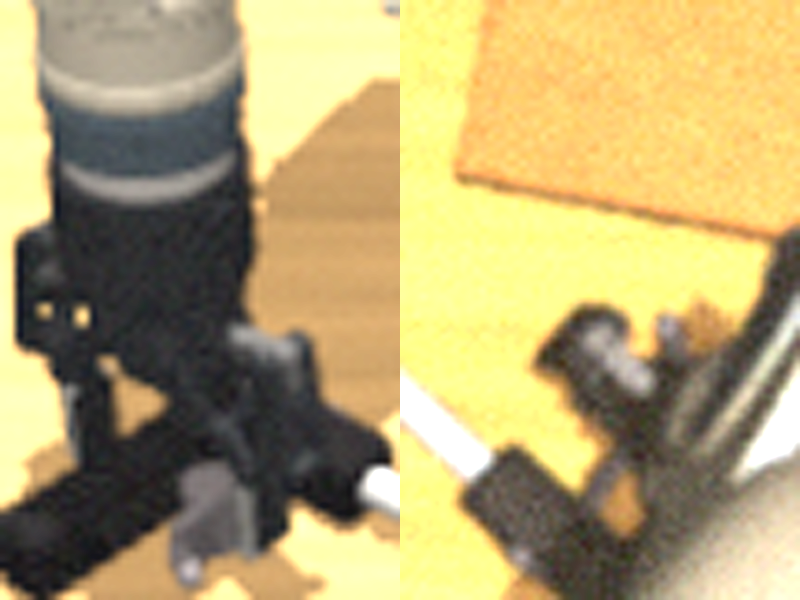

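The picture shows the front finger now ahead of the grey trigger, p4 (250,540), with its tip about 6 mm above the bench even though the TCP reads -35 mm. So the true tips are about 29 mm higher than the TCP reading says, and the earlier closing passed above the trigger. I'll grip at reading -0.030.

```bash
python3 - <<'E'
from h import *
p=np.array(ctrl.current_tool_pos())
ctrl.line_to([p[0],p[1],-.030],v=.05)
for g in(.73,.688): ctrl.grip(g,40); print(g,round(ctrl.current_finger_gap(),3),round(ctrl.current_grip_force(),1),np.round(ctrl.current_ft_force(),1))
print(ctrl.current_time())
E
```

```text
0.73 0.73 1.2 [2.3 1.6 1.8]
0.688 0.693 10.3 [-2.8 -0.1  6.7]
11.6667
```

```bash
python3 - <<'E'
from h import *
u=lambda a:np.array([np.cos(a),np.sin(a)])
H1=1.52; J=np.array([.591,.362])-.010*u(1.86); D=tcp_from_jaw(J,H1); print(D)
p=ctrl.current_tool_pos()
ctrl.line_to([p[0],p[1],.07],v=.15); print("lift",np.round(ctrl.current_ft_force(),1),ctrl.current_finger_gap(),ctrl.current_grip_force())
ctrl.move_pose([*(D-.2*u(H1)),.07],ori(H1)); ctrl.line_to([*(D-.2*u(H1)),-.020],v=.15)
print("in",ctrl.line_to([*D,-.020],v=.12,guard=6),ctrl.current_tool_pos(),np.round(ctrl.current_ft_force(),1),ctrl.current_grip_force(),ctrl.current_time())
snap("scene","pics/scene4.png");snap("top","pics/top4.png")
g=lambda n,x,y,w,h:cv2.convertScaleAbs(cv2.resize(cv2.imread(f"pics/{n}.png")[y:y+h,x:x+w],(400,600),interpolation=cv2.INTER_CUBIC),alpha=1.6,beta=20)
cv2.imwrite("pics/p5.png",np.hstack([g("scene4",335,130,80,90),g("top4",70,130,90,90)]))
E
```

```text
[0.62998943 0.07847708]
lift [-0.3 -0.5 -2.4] 0.6887283460871821 9.1535085439682
in True [ 0.62107689 -0.115263   -0.01969898] [2.5 2.2 1.7] 9.849601988098584 14.2167
```

View pics/p5.png

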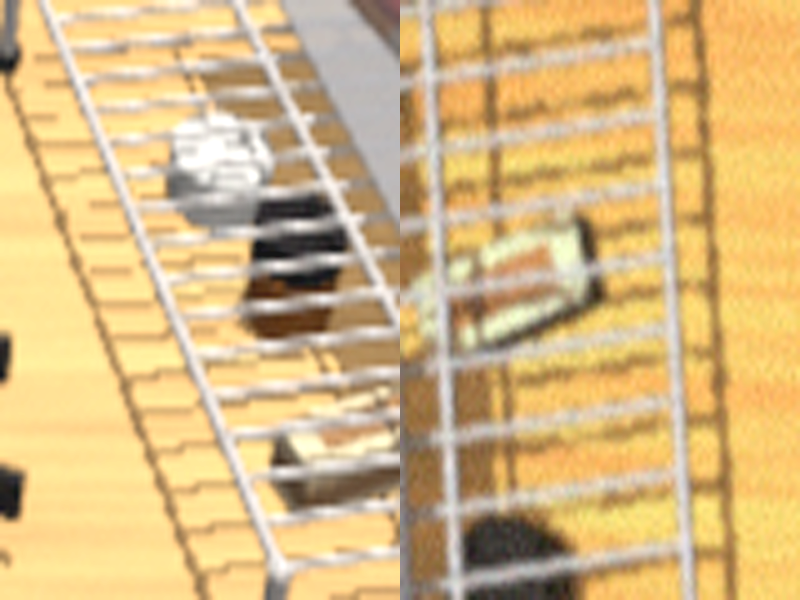

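The view shows the carton untouched at p5 (510,280), with the jaws not yet under the riser. The guard tripped at the start, so I'll check statically whether the reacher is dragging on the bench.

```bash
python3 - <<'E'
from h import *
p=np.array(ctrl.current_tool_pos())
R=lambda: print(round(ctrl.current_tool_pos()[2],4),np.round(ctrl.current_ft_force(),2),np.round(ctrl.current_moment(),2),round(ctrl.current_grip_force(),1))
ctrl.wait(.1);R()
for z in(-.012,.0,.02): ctrl.line_to([p[0],p[1],z],v=.08); ctrl.wait(.1);R()
t=snap("top","pics/top5.png");s=snap("scene","pics/scene5.png")
print(ctrl.current_time())
# pixel evidence of rivets (white spots on head) & shaft : bright low-saturation pixels near expected line
h=1.52;Rm=np.array([[np.cos(h),-np.sin(h)],[np.sin(h),np.cos(h)]]);q=ctrl.current_tool_pos();o=np.array(q[:2])-Rm@[.01525,-.05]
zu=q[2]+.03
for nm,f in(("top",t),("scene",s)):
    im=cv2.cvtColor(f["image"],cv2.COLOR_RGB2HSV)
    for x in(.09,.12,.15,.18,.195):
        u,v=proj(f,[*(o+Rm@[x,0]),zu+.017]); ax=0 if nm=="top" else 1
        k=int(round(u if ax==0 else v)); l=int(round(v if ax==0 else u))
        a=(np.arange(v-14,v+15) if nm=="top" else None)
        # sample perpendicular-ish: shaft runs along image x in both views -> scan rows
        rows=np.arange(int(v)-16,int(v)+17); col=int(round(u)); px=im[rows,col]
        m=(px[:,1]<60)&(px[:,2]>110); print(nm,x,"pred row",round(v,1),"shaft rows",rows[m].mean() if m.any() else None,m.sum())
E
```

```text
-0.0199 [2.65 3.23 5.19] [ 0.71 -0.51  0.02] 8.4
-0.0126 [-0.44  0.11 -2.22] [-0.12 -0.04 -0.03] 9.2
-0.0002 [ 0.24 -0.97 -2.55] [-0.17 -0.    0.02] 9.2
0.0197 [-0.18 -0.13 -2.76] [-0.12 -0.08 -0.01] 9.2
15.775
top 0.09 pred row 178.2 shaft rows 184.27272727272728 11
top 0.12 pred row 177.4 shaft rows 175.5 6
top 0.15 pred row 176.6 shaft rows 174.5 6
top 0.18 pred row 175.8 shaft rows 173.5 6
top 0.195 pred row 175.4 shaft rows 173.0 5
scene 0.09 pred row 181.8 shaft rows 178.5 4
scene 0.12 pred row 182.0 shaft rows 178.5 4
scene 0.15 pred row 182.2 shaft rows 179.5 4
scene 0.18 pred row 182.4 shaft rows 179.5 4
scene 0.195 pred row 182.5 shaft rows 180.5 4
```

```bash
cat >> h.py <<'E'
from scipy.optimize import least_squares
def centre(img,f,P,d,lo=-16,hi=16):
    # sub-pixel centre of bright unsaturated shaft along the image normal to line direction d at P
    a=np.array(proj(f,P));b=np.array(proj(f,np.array(P)+.02*np.array(d)));t=(b-a)/np.linalg.norm(b-a);n=np.array([-t[1],t[0]])
    k=np.arange(lo,hi,.25);xy=(a+k[:,None]*n).astype(np.float32)
    im=cv2.cvtColor(cv2.remap(img,xy[None,:,0],xy[None,:,1],cv2.INTER_LINEAR),cv2.COLOR_RGB2HSV)[0]
    m=(im[:,1]<70)&(im[:,2]>100)
    return (k[m].mean() if m.sum()>8 else np.nan),n
def shaft(T,ti,S,si,o,h,zu):
    d=np.array([np.cos(h),np.sin(h),0]);y=np.array([-np.sin(h),np.cos(h),0]);out=[]
    for x in(.10,.12,.14,.16,.18):
        P=np.array([*o,zu+.017])+x*d; A=[];B=[]
        for f,im in((T,ti),(S,si)):
            c,n=centre(im,f,P,d); e=.005
            J=[np.dot(n,np.array(proj(f,P+e*w))-proj(f,P))/e for w in(y,[0,0,1])]
            A.append(J);B.append(c)
        s=np.linalg.solve(A,B); out.append([x,*(s*1000)])
    return np.round(out,3)
E
python3 - <<'E'
from h import *
L=lambda n:(dict(np.load(f"pics/{n}.png.npz")),cv2.imread(f"pics/{n}.png")[:,:,::-1].copy())
print(shaft(*L("top0"),*L("scene0"),[.4535,-.1698],.8466,0))
h=1.52;Rm=np.array([[np.cos(h),-np.sin(h)],[np.sin(h),np.cos(h)]]);q=ctrl.current_tool_pos();o=np.array(q[:2])-Rm@[.01525,-.05]
print(shaft(*L("top5"),*L("scene5"),o,h,q[2]+.03))
E
```

```text
Traceback (most recent call last):
  File "h.py", line 35, in shaft
    J=[np.dot(n,np.array(proj(f,P+e*w))-proj(f,P))/e for w in(y,[0,0,1])]
                                  ~^~
TypeError: can't multiply sequence by non-int of type 'float'
```

```bash
sed -i 's/w in(y,\[0,0,1\])/w in(y,np.array([0,0,1.]))/' h.py
python3 - <<'E'
from h import *
L=lambda n:(dict(np.load(f"pics/{n}.png.npz")),cv2.imread(f"pics/{n}.png")[:,:,::-1].copy())
print(shaft(*L("top0"),*L("scene0"),[.4535,-.1698],.8466,0))
h=1.52;Rm=np.array([[np.cos(h),-np.sin(h)],[np.sin(h),np.cos(h)]]);q=ctrl.current_tool_pos();o=np.array(q[:2])-Rm@[.01525,-.05]
print(shaft(*L("top5"),*L("scene5"),o,h,q[2]+.03))
E
```

```text
[[0.1   0.137 5.131]
 [0.12  0.418 4.789]
 [0.14  0.13  5.059]
 [0.16  0.411 4.716]
 [0.18  0.164 5.454]]
[[ 0.1    9.355  3.874]
 [ 0.12  11.109  2.065]
 [ 0.14  -2.505 11.44 ]
 [ 0.16  -3.32  12.077]
 [ 0.18  -3.91  12.106]]
```

```bash
python3 - <<'E'
from h import *
p=np.array(ctrl.current_tool_pos())
print(ctrl.line_to([p[0],p[1],-.0305],v=.06,guard=25),ctrl.current_tool_pos(),np.round(ctrl.current_ft_force(),1))
ctrl.line_to([p[0],p[1],-.016],v=.05); ctrl.wait(.2)
t=snap("top","pics/top6.png");s=snap("scene","pics/scene6.png")
print(np.round(ctrl.current_ft_force(),2),np.round(ctrl.current_moment(),2),ctrl.current_finger_gap(),ctrl.current_time())
h=1.52;Rm=np.array([[np.cos(h),-np.sin(h)],[np.sin(h),np.cos(h)]]);q=ctrl.current_tool_pos();o=np.array(q[:2])-Rm@[.01525,-.05]
print(shaft(t,t["image"],s,s["image"],o,h,q[2]+.03))
E
```

```text
False [ 0.62181566 -0.11558907 -0.03021271] [2.  0.2 4.8]
[-0.23  0.11 -3.11] [-0.14 -0.04  0.  ] 0.6913758484164291 17.5083
[[ 0.1   10.865 17.911]
 [ 0.12  12.718 15.936]
 [ 0.14  -3.819 28.601]
 [ 0.16  -3.583 27.954]
 [ 0.18  -4.475 28.231]]
```

The pre-riser spot was over the tray's end wall at (0.62,-0.11), so the reacher was pushed up in the fingers. I'll set it down on free bench and re-grip.

```bash
python3 - <<'E'
from h import *
h=1.52;X=[.575,-.055]
p=np.array(ctrl.current_tool_pos())
ctrl.line_to([p[0],p[1],.03],v=.2); ctrl.line_to([*X,.03],v=.2); print(ctrl.line_to([*X,-.030],v=.12,guard=12),ctrl.current_tool_pos()[2],np.round(ctrl.current_ft_force(),1))
ctrl.grip(.85,40); ctrl.wait(.3)
Rm=np.array([[np.cos(h),-np.sin(h)],[np.sin(h),np.cos(h)]])
def S():
    t=snap("top","pics/top7.png");s=snap("scene","pics/scene7.png");q=ctrl.current_tool_pos();o=np.array(q[:2])-Rm@[.01525,-.05]
    print(shaft(t,t["image"],s,s["image"],o,h,0))
S()
ctrl.grip(.688,40); print(ctrl.current_finger_gap(),ctrl.current_grip_force(),np.round(ctrl.current_ft_force(),1)); S(); print(ctrl.current_time())
E
```

```text
False -0.029829376469667206 [ 0.7 -0.5 -2.6]
[[  0.1     0.618   0.423]
 [  0.12    8.877  -6.599]
 [  0.14   15.481 -12.304]
 [  0.16   -5.308   4.219]
 [  0.18   -5.952   3.817]]
0.6889151588680306 11.484379023313522 [-1.1 -4.8  6.4]
[[  0.1     0.379   1.07 ]
 [  0.12    8.332  -5.71 ]
 [  0.14   15.487 -11.856]
 [  0.16   -4.394   3.95 ]
 [  0.18   -4.744   3.315]]
20.15
```

```bash
python3 - <<'E'
from h import *
h=1.52;u=np.array([np.cos(h),np.sin(h)])
D=np.array([.62999-.006,.07848])
p=np.array(ctrl.current_tool_pos())
ctrl.line_to([p[0],p[1],-.019],v=.06); print(np.round(ctrl.current_ft_force(),1))
ctrl.line_to([*(D-.10*u),-.019],v=.12)
Rm=np.array([[np.cos(h),-np.sin(h)],[np.sin(h),np.cos(h)]])
def S(n):
    t=snap("top",f"pics/top{n}.png");s=snap("scene",f"pics/scene{n}.png");q=ctrl.current_tool_pos();o=np.array(q[:2])-Rm@[.01525,-.05]
    print(shaft(t,t["image"],s,s["image"],o,h,q[2]+.03),np.round(ctrl.current_ft_force(),1),ctrl.current_finger_gap(),ctrl.current_time())
S(8)
E
```

```text
[ 0.2 -0.6 -2.6]
[[  0.1     0.284  -0.232]
 [  0.12    0.196  -1.057]
 [  0.14    0.196  -1.056]
 [  0.16   10.606 -10.46 ]
 [  0.18   -4.432   1.83 ]] [ 0.4 -0.2 -3.1] 0.6904197129844798 21.1917
```

```bash
python3 - <<'E'
from h import *
D=np.array([.62999-.006,.07848])
print("in",ctrl.line_to([*D,-.019],v=.10,guard=7),ctrl.current_tool_pos(),np.round(ctrl.current_ft_force(),1),ctrl.current_grip_force(),ctrl.current_time())
t=snap("top","pics/top9.png");s=snap("scene","pics/scene9.png")
# carton/jar motion check: image change in regions
for n,(x,y,w,h) in dict(jar=(80,202,35,30),tin=(85,240,35,30),carton=(70,155,50,32)).items():
    a=cv2.imread("pics/top0.png")[y:y+h,x:x+w].astype(int);b=cv2.imread("pics/top9.png")[y:y+h,x:x+w].astype(int);print(n,np.abs(a-b).mean())
# where is the cream carton (bright, low-sat) and black jaws
def where(f,n,x,y,w,h):
    c=cv2.imread(n)[y:y+h,x:x+w]; H=cv2.cvtColor(c,cv2.COLOR_BGR2HSV); m=((H[...,1]<110)&(H[...,2]>130)).astype(np.uint8)
    return m.sum(), np.argwhere(m).mean(0)[::-1]+[x,y]
for n in("top0","top9"): print(n,where(None,f"pics/{n}.png",70,158,50,28))
E
```

```text
in False [ 0.62399288  0.07796315 -0.01903357] [-0.  -0.5 -2.7] 9.212436228990555 22.3417
jar 10.671111111111111
tin 20.734603174603176
carton 9.0175
top0 (np.uint64(168), array([ 98.92261905, 170.44642857]))
top9 (np.uint64(159), array([ 97.4591195 , 170.66666667]))
```

```bash
python3 - <<'E'
from h import *
ctrl.grip(.45,28); ctrl.wait(.3); print(ctrl.current_finger_gap(),ctrl.current_grip_force(),np.round(ctrl.current_ft_force(),1),ctrl.current_tool_pos(),ctrl.current_time())
f0=np.array(ctrl.current_ft_force()); p=np.array(ctrl.current_tool_pos())
ctrl.line_to([p[0],p[1],p[2]+.010],v=.05); ctrl.wait(.1); print(np.round(ctrl.current_ft_force(),2),np.round(ctrl.current_moment(),2))
E
```

```text
0.5863379324634342 32.1691632270813 [ 0.1 -0.5 -3.5] [ 0.62399777  0.07847226 -0.01898067] 22.9667
[-0.15 -0.37 -2.12] [-0.19 -0.05 -0.03]
```

```bash
python3 - <<'E'
from h import *
h=1.52;u=np.array([np.cos(h),np.sin(h)])
p=np.array(ctrl.current_tool_pos()); a=p[:2]-.10*u
print(ctrl.line_to([*a,p[2]],v=.12,guard=10)); print(ctrl.line_to([*a,-.001],v=.06,guard=6))
print(ctrl.line_to([a[0]-.045,a[1]-.09,-.001],v=.12,guard=10))
ctrl.wait(.1);print(np.round(ctrl.current_ft_force(),2),np.round(ctrl.current_moment(),2),ctrl.current_finger_gap(),ctrl.current_grip_force(),ctrl.current_tool_pos(),ctrl.current_time())
f=snap("top","pics/top10.png");snap("scene","pics/scene10.png")
q=ctrl.current_tool_pos();R=np.array([[np.cos(h),-np.sin(h)],[np.sin(h),np.cos(h)]]);o=np.array(q[:2])-R@[.011,-.0455]
J=o+R@[.287,0];uv=np.array(proj(f,[*J,.05]));print("jaw px",uv)
im=f["image"];H=cv2.cvtColor(im,cv2.COLOR_RGB2HSV);x0,y0=(uv-30).astype(int);c=H[y0:y0+60,x0:x0+60]
m=((c[...,1]<110)&(c[...,2]>130)).astype(np.uint8);n,l,st,ce=cv2.connectedComponentsWithStats(m)
for i in range(1,n):
    if st[i,4]>15: print(st[i],ce[i]+[x0,y0],ray(f,*(ce[i]+[x0,y0]),.045)[:2])
E
```

```text
False
False
False
[-0.38 -0.46 -2.8 ] [-0.23 -0.   -0.04] 0.5859887216597589 32.132171988487244 [ 0.57420869 -0.110756   -0.00104546] 25.775
jaw px [170.55952717 191.14674168]
[  9  20  40  17 326] [167.87730061 188.63496933] [0.54908938 0.17478965]
```

```bash
python3 - <<'E'
from h import *
p=np.array(ctrl.current_tool_pos())
ctrl.line_to([p[0],p[1],.18],v=.25)
for xy,a in(([.5,-.05],.6),([.5,0],-.5),([.5945,.0449],-1.45)):
    ctrl.move_pose([*xy,.18],ori(a)); print(ctrl.current_time(),ctrl.current_finger_gap(),np.round(ctrl.current_ft_force(),1))
P=[.5945,.0449]
ctrl.line_to([*P,.05],v=.2)
ctrl.wait(.15)
f=snap("top","pics/top11.png");im=f["image"];snap("scene","pics/scene11.png")
q=np.array(ctrl.current_tool_pos());x=np.array([np.cos(-1.45),np.sin(-1.45)]);y=np.array([-x[1],x[0]])
C=q[:2]+.2838*x+.0396*y; z=q[2]+.03+.02; uv=np.array(proj(f,[*C,z]));x0,y0=(uv-30).astype(int)
H=cv2.cvtColor(im,cv2.COLOR_RGB2HSV)[y0:y0+60,x0:x0+60];m=((H[...,1]<110)&(H[...,2]>130)).astype(np.uint8);n,l,st,ce=cv2.connectedComponentsWithStats(m)
print("pred",C,uv)
for i in range(1,n):
    if st[i,4]>15: print(st[i],ce[i]+[x0,y0],ray(f,*(ce[i]+[x0,y0]),z)[:2])
print(ctrl.current_time())
E
```

```text
27.6833 0.5818774576781759 [ 0.5 -0.3 -3.1]
28.7833 0.5792099785398852 [-0.6  0.2 -2.5]
29.775 0.5839070163344557 [-0.   0.3 -3.2]
pred [ 0.66857729 -0.23210028] [341.32075436 137.099062  ]
[ 11  22  49  38 450] [349.82888889 141.55555556] [ 0.65845542 -0.25171637]
30.825
```

```bash
python3 - <<'E'
from h import *
P=[.5945,.0485]
f=dict(np.load("pics/top11.png.npz")); im=cv2.imread("pics/top11.png")
H=cv2.cvtColor(im,cv2.COLOR_BGR2HSV);m=((H[...,1]<110)&(H[...,2]>130))
for c in range(316,372,4): r=np.nonzero(m[110:170,c])[0]; print(c,(r.min()+110,r.max()+110,len(r)) if len(r) else None,end=" ")
print("end",ray(f,322,137,.1)[:2])
ctrl.line_to([*P,.0],v=.12); ctrl.wait(.15); print(np.round(ctrl.current_ft_force(),2))
print(ctrl.line_to([*P,-.022],v=.03,guard=2.5),ctrl.current_tool_pos(),np.round(ctrl.current_ft_force(),2),ctrl.current_finger_gap(),ctrl.current_time())
E
```

```text
316 None 320 None 324 (np.int64(131), np.int64(144), 14) 328 (np.int64(131), np.int64(144), 14) 332 (np.int64(132), np.int64(144), 5) 336 (np.int64(131), np.int64(143), 4) 340 (np.int64(130), np.int64(142), 5) 344 (np.int64(131), np.int64(142), 4) 348 (np.int64(129), np.int64(142), 5) 352 (np.int64(129), np.int64(141), 5) 356 (np.int64(129), np.int64(142), 14) 360 (np.int64(129), np.int64(166), 25) 364 (np.int64(134), np.int64(167), 14) 368 (np.int64(132), np.int64(168), 13) end [ 0.66838481 -0.18764677]
[ 0.2   0.42 -3.31]
True [ 0.59413976  0.04850261 -0.01871356] [0.45 1.17 2.94] 0.5828367763011846 32.1333
```

```bash
python3 - <<'E'
from h import *
p=np.array(ctrl.current_tool_pos())
ctrl.line_to([p[0],p[1],-.0175],v=.05)
ctrl.grip(.64,28); ctrl.grip(.688,40); ctrl.wait(.2); print(ctrl.current_finger_gap(),ctrl.current_grip_force(),np.round(ctrl.current_ft_force(),2))
print(ctrl.line_to([p[0],p[1],.05],v=.08)); ctrl.wait(.1); print(np.round(ctrl.current_ft_force(),2),ctrl.current_time())
f=snap("top","pics/top12.png");s=snap("scene","pics/scene12.png")
m=cv2.cvtColor(f["image"],cv2.COLOR_RGB2HSV);m=((m[...,1]<110)&(m[...,2]>130))
for c in range(308,384,4): r=np.nonzero(m[110:180,c])[0]; print(c,(int(r.min()+110),int(r.max()+110),len(r)) if len(r) else None,end=" ")
E
```

```text
0.6908856724841212 9.225220531225204 [ 0.22 -0.39 -1.77]
False
[-0.12  0.62 -2.99] 34.1167
308 None 312 None 316 (138, 141, 3) 320 (139, 149, 11) 324 (137, 149, 6) 328 (137, 149, 5) 332 (137, 148, 5) 336 (137, 148, 5) 340 (136, 148, 6) 344 (136, 148, 5) 348 (136, 148, 13) 352 (137, 148, 12) 356 None 360 (152, 166, 14) 364 (132, 167, 16) 368 (132, 168, 14) 372 (133, 153, 16) 376 (151, 167, 16) 380 (132, 168, 13)
```

```bash
python3 - <<'E'
from h import *
p=np.array(ctrl.current_tool_pos()); a=.8466; G=[.5016,-.1903]
ctrl.line_to([p[0],p[1],.18],v=.25)
ctrl.move_pose([.5,0,.18],ori(-.5)); ctrl.move_pose([*G,.12],ori(a))
ctrl.line_to([*G,-.01],v=.15); print(ctrl.line_to([*G,-.030],v=.04,guard=8),ctrl.current_tool_pos(),np.round(ctrl.current_ft_force(),1))
ctrl.wait(.2); ctrl.grip(.76); ctrl.wait(.2); ctrl.grip(1.0); print(ctrl.current_finger_gap(),np.round(ctrl.current_ft_force(),1))
p=ctrl.current_tool_pos(); ctrl.line_to([p[0],p[1],.12],v=.12); ctrl.move_pose([.35,-.05,.25],ori(a))
t=snap("top","pics/top13.png");s=snap("scene","pics/scene13.png"); print(ctrl.current_time())
R=np.array([[np.cos(a),-np.sin(a)],[np.sin(a),np.cos(a)]]);o=np.array(p[:2])-R@[.015,-.0455]
print(shaft(t,t["image"],s,s["image"],o,a,0))
for n,b in(("top0",t),("scene0",s)):
    A=cv2.imread(f"pics/{n}.png")[:,:,::-1].astype(int); d=np.abs(A-b["image"]).mean(2); m=(cv2.blur(d,(3,3))>25).astype(np.uint8)
    k,l,st,c=cv2.connectedComponentsWithStats(m); print(n,[(st[i,:].tolist()) for i in range(1,k) if st[i,4]>40])
E
```

```text
True [ 0.50140812 -0.1901799  -0.03027645] [ 0.1 -0.7  2.9]
1.0014302137358528 [-0.4  0.7  0.4]
42.3417
[[ 0.1    1.046  4.678]
 [ 0.12   0.433  4.773]
 [ 0.14  -0.181  4.876]
 [ 0.16  -1.079  5.294]
 [ 0.18  -1.41   5.107]]
top0 [[232, 134, 25, 39, 320], [314, 136, 39, 18, 434], [207, 160, 38, 22, 303], [82, 162, 35, 21, 348], [247, 175, 21, 20, 58], [253, 174, 30, 29, 75], [312, 190, 28, 28, 94], [327, 197, 21, 23, 68], [151, 245, 204, 139, 12057], [18, 321, 137, 63, 4786], [242, 374, 22, 10, 141]]
scene0 [[234, 0, 70, 115, 3522], [291, 0, 5, 32, 76], [434, 0, 32, 53, 737], [280, 8, 111, 124, 2009], [415, 24, 14, 34, 213], [333, 36, 7, 23, 88], [288, 87, 9, 7, 42], [271, 106, 54, 17, 352], [226, 117, 63, 51, 1693], [182, 173, 19, 20, 53], [247, 188, 23, 23, 79], [274, 191, 35, 20, 246], [409, 192, 14, 6, 43], [389, 196, 35, 11, 209], [271, 211, 17, 18, 175]]
```

```bash
python3 -c "
from rig import ctrl
print(ctrl.job_done(),ctrl.current_time())"
```

```text
the job is handed in; nothing more can be done
the job is handed in; nothing more can be done
```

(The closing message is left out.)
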